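# Find the rocking tub lid and press it home

### The job

One of the four identical square lids on the steel tubs is not seated. Press gently with the fingertips near the edge of one lid after another until you find the one that rocks, then push firmly (but no harder than it takes) down on the middle of that lid until it is fully home and lies level, and move clear. Do not lift or drag any lid, never push hard on the lids that are already home, and leave the other things on the counter where they are.

Things in the scene. Friction and masses are not known exactly. Their poses are not given: they have to be found in the camera images.
- lid_a: One of four identical square metal lids, each on its own fixed steel tub; any may be the loose one (notes under lid_a to lid_d hold for all). Origin: centre of the plate's underside, z up, x and y along its edges. Plate 116 x 116 mm, 3 mm thick (top 3 mm above the origin); a skirt hangs 23 mm below it outside the 105 mm wide tub, 2.5 mm play. 0.13 to 0.2 kg.
- lid_b: Identical lid, origin and axes as lid_a. Tub heights differ by up to 8 mm, so a lid's height (top 65 to 79 mm above the table) does not tell if it is home. A lid that is home lies on a soft seal: pressed anywhere it starts to sink at 2 to 3 N, stays level, goes 0.2 mm deeper per N (5 N is ample for a test) and comes back; over 11 N squashes its seal for good and it stays crooked.
- lid_c: Identical lid, axes as lid_a. The loose lid starts level too, but on a 20 mm square press-stud under its middle that holds it 6 mm above its seal. 1 to 2 N on the plate 35 to 45 mm from the centre (in x or y) tips it about 0.16 rad: 40 mm out the plate sinks 4 to 5 mm (a 20 mm broad fingertip 2 to 4), the far edge rises. Let go, it falls back about level. A gentle press at the middle does nothing.
- lid_d: Identical lid, axes as lid_a. To seat the loose lid push its middle (within 10 mm) down: from about 16 N the stud slides in (20 to 25 N is right; over 30 N would squash the seal); the lid goes down 6 mm to the seal and up to 4 mm further into it while pushed. Let go, it comes up to the seal's top and stays level there, 6 mm lower than at first, no longer rocking.
- cup: Bystander: open steel cup, 64 mm wide, 75 mm high; origin centre of its underside, z up.
- jar: Bystander: closed amber glass jar with a steel cap, 56 mm wide, 80 mm high; origin centre of its underside.
- mould: Bystander: wooden pastry mould lying flat, block 100 x 65 x 28 mm with a 26 mm wide handle along its -x; origin under the block's centre.
- rolling_pin: Bystander: wooden rolling pin, 42 mm thick, 380 mm long along its y; origin under its middle.
- cutter: Bystander: steel ring cutter, 72 mm wide, 35 mm high, open; origin centre of its underside.
- scraper: Bystander: dough scraper lying flat, blade 70 x 110 mm with a wooden grip, 18 mm high; origin under the blade's centre.
- bowl: Bystander: white ceramic bowl, 110 mm wide, 45 mm high; origin centre of its underside.
Things that resemble listed ones, but are neither listed nor needed, are in the scene too. What is shaped like the lid_b but pink or yellow is not meant. What is shaped like the lid_c but pink is not meant.

How it is judged:
On the way:
1. the loose lid has been pressed near its edge so that it rocks (no other lid can) (angle between any of lid_a, lid_b, lid_c, lid_d's own z axis and vertical above 0.05 rad), for 0.05 s.
At the end, for the whole second after the job is handed in: The loose lid lies on its seal, about 6 mm (5 to 9 mm) from where it started; the other three are within 4.5 mm of where they were and no seal is squashed askew: all four lie level (within 0.02 rad) and at rest (((distance of lid_a from where it was at the start of the episode between 0.005 and 0.009 m and distance of each of lid_b, lid_c, lid_d from where it was at the start of the episode below 0.0045 m) or (distance of lid_b from where it was at the start of the episode between 0.005 and 0.009 m and distance of each of lid_a, lid_c, lid_d from where it was at the start of the episode below 0.0045 m) or (distance of lid_c from where it was at the start of the episode between 0.005 and 0.009 m and distance of each of lid_a, lid_b, lid_d from where it was at the start of the episode below 0.0045 m) or (distance of lid_d from where it was at the start of the episode between 0.005 and 0.009 m and distance of each of lid_a, lid_b, lid_c from where it was at the start of the episode below 0.0045 m)) and angle between each of lid_a, lid_b, lid_c, lid_d's own z axis and vertical below 0.02 rad and linear speed of each of lid_a, lid_b, lid_c, lid_d below 0.01 m/s); the robot touches nothing.
It fails at once if a lid is lifted, carried, dragged or pushed more than 17 mm from its place (distance of any of lid_a, lid_b, lid_c, lid_d from where it was at the start of the episode above 0.017 m).
It fails at once if something else on the counter is moved more than 25 mm (distance of any of cup, jar, mould, rolling_pin, cutter, scraper, bowl from where it was at the start of the episode above 0.025 m).
It also fails if it takes over 58 s, if anything falls off the work surface, if the arm or the gripper's body presses on something with over 40 N, if the wrist force passes 120 N, or if a joint passes its speed limit or range.

### The arm

A 6-joint arm with a two-finger parallel gripper is mounted at the origin on the work surface. World frame = base frame: x ahead of the robot, y to its left, z up, the work surface at z = 0. Lengths are in m, angles in rad, forces in N, time in s.
With the tool pointing down it reaches from about 0.35 to 0.775 m from the base axis. Payload 5.5 kg.
Tool frame: the origin (TCP) lies between the finger pads; the fingertips stand 19 mm ahead of it and the grasp point (between the pads) is the TCP; z points along the fingers, x is the direction in which the jaws open and shut, and the axes are right-handed (so a half turn about z gives the same grasp; the last joint's range is limited). The gripper opens to 85 mm and grips with 20 to 120 N. Pads are 22 mm wide; open, the fingers measure 114 mm over their backs; the gripper's body (76 mm by 85 mm) begins 54 mm behind the grasp point. The pads swing forward as they close: fully open they stand 13 mm farther back than shut.
Start: joints at [1.068, 0.313, 0.046, 1.304, 0, 1.431], TCP at [0.204, 0.538, 0.25] pointing down, gripper open.
Joint ranges: [-2.76, 2.76], [-0.86, 1.69], [-1.03, 1.26], [-2.2, 2.34], [-1.47, 1.5], [-3.14, 3.14]. Speed limits (rad/s): [2.57, 2.57, 3.14, 3.14, 3.14, 3.14].

### API

Orientations are given as a unit quaternion [w, x, y, z].
In Python, from workcell import env gives the robot as it stands. The module is installed in compiled form; this text tells all that it offers.
- The arm moves only by the tool carry_out, never from a script. Its argument "steps" is a list of rows, each a list of 7 numbers: the gripper command: -1 is shut, 1 is fully open, values between are in proportion, then the shift along the tool's x, y, z in m, then the turn, a rotation vector about the tool's x, y, z in rad. A call has 1 to 20 rows; each row shifts and turns the commanded pose from where the row before left it, along the tool's axes as they then stand; what a row does not reach is not made up. A row lasts 1/8 s, in which the tool goes at most 62.5 mm and 10.7 degrees, less where a joint would pass 70% of its speed; a pose out of reach is approached as far as the arm can. A call with a gripper value outside its range is refused whole. The fingers move at their own pace and stop on an object; "grip_force" is the grip in N (left out, the last holds). Time passes only in rows, so rows that do not move let the fingers close. It gives the time, the measured TCP pose, the force and the opening at its end, in the units of the state.
- env.get_state(): the state, without advancing time (a new reading comes with each control period).
- env.read_camera(name): name is "scene" or "top" or "wrist"; returns a dict with "color" (420x560x3 uint8, red, green, blue), "K" (3x3 intrinsics, pixels), "dist" ([k1, k2, p1, p2, k3] as OpenCV has them; the pictures are not rectified), "R" (3x3) and "t" (3): a world point X has camera coordinates R X + t. Camera axes: x right, y down, z forward; pixel columns grow to the right and rows downward; lengths in m; the calibration is good to about 2 mm. A picture is of the moment at which its call begins. There is no depth.
- env.hand_in(): hands the job in, once; it reports no verdict.
The state is a dict: "clock": time; "joint_pos": joint angles; "qvel": joint speeds; "tau": joint torques, N m; "tcp_pos": TCP position; "orientation": TCP orientation; "wrist_force": force on the tool from outside, world axes, zero at the start; "ft_torque": the same for the moment, N m; "finger_gap": finger opening in m.
Only numpy, scipy, OpenCV 4.12 (cv2) and the standard library are available. Lean on these libraries where they do the work, as an engineer would, in place of code of your own. Each camera call takes 0.05 s, during which the arm holds its last target. There are 200 camera calls.

## Working session

There is one attempt and no reset: what is moved stays moved. The work goes in short steps, Python scripts to look and compute and a tool call to move; the robot and the scene stay as the last step left them, time stands still between calls to the robot, and variables do not carry over. Pictures are saved under pics/ and viewed, about 8 in all and at most 12, crops included, and the job is handed in when it is done.

Besides the shell and the picture viewer there is one more tool, called after "Emit:" as name(argument=value, ...), one argument or row to a line, values as JSON. carry_out: Moves the arm, as the interface text tells. Its arguments: {"type":"object","properties":{"steps":{"type":"array","items":{"type":"array","items":{"type":"number"}}},"grip_force":{"type":"number"}},"required":["steps"]}

```bash
mkdir -p pics
python3 - <<'E'
from workcell import env
import cv2,pickle
d={n:env.read_camera(n) for n in("scene","top")}
pickle.dump(d,open('cams.pkl','wb'))
for n in d:
    cv2.imwrite(f'pics/{n}0.png',d[n]['color'][:,:,::-1]); print(n,d[n]['K'].tolist(),d[n]['dist'],d[n]['R'].tolist(),d[n]['t'])
print(env.get_state())
E
```

```text
scene [[456.31570945599435, 0.0, 278.6017105157943], [0.0, 456.31570945599435, 208.79716520058525], [0.0, 0.0, 1.0]] [0.04647228 0.         0.         0.         0.        ] [[-0.8530135392751798, 0.521801943829542, 0.009520148577772806], [0.29492476555590413, 0.49701628842522505, -0.816084671894901], [-0.4305662370356348, -0.6933235467339366, -0.5778539392175575]] [ 0.38985801 -0.08464274  1.68316246]
top [[407.03289261140424, 0.0, 271.6387333088268], [0.0, 407.03289261140424, 207.92962415931675], [0.0, 0.0, 1.0]] [-0.08022765  0.          0.          0.          0.        ] [[0.0037806551546740058, -0.9999331166772599, -0.010930179262131292], [-0.9939434284798321, -0.0025571039291510562, -0.1098631976653349], [0.10982790004529068, 0.011279334714264328, -0.9938866177688707]] [0.00978043 0.4792336  0.99655397]
{'clock': 0.1, 'joint_pos': array([1.06839611e+00, 3.13938063e-01, 4.50848877e-02, 1.30362675e+00,
       4.10721113e-05, 1.43120482e+00]), 'qvel': array([ 0.00062564, -0.0014199 ,  0.00137786, -0.00106063, -0.00058502,
        0.0004478 ]), 'tau': array([ 1.50962223e-03, -4.81725740e+01,  2.99243367e+01,  1.27167546e-02,
       -1.79645208e-04, -1.35116503e-05]), 'tcp_pos': array([0.20384928, 0.53718509, 0.24948763]), 'orientation': array([ 3.58671187e-04,  8.23073683e-01,  5.67933978e-01, -7.61841793e-04]), 'wrist_force': array([ 0.74913449, -0.13680689, -0.1291318 ]), 'ft_torque': array([ 0.01038065,  0.01897829, -0.00678494]), 'finger_gap': 0.08561362489789125}
```

View pics/top0.png

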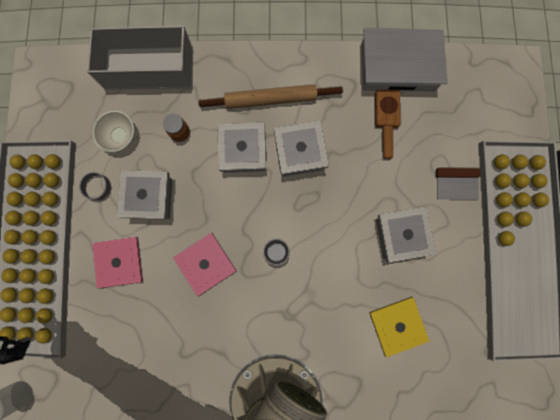

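View pics/scene0.png

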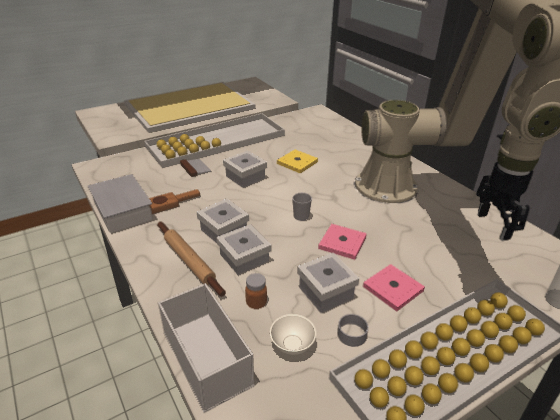

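Top view, lid candidates: grey on tubs at (144,194), (241,146), (301,147) and (407,235). Pink at (116,263) and (204,264) and yellow at (400,327) are excluded. In the scene view the grey ones are at about (328,272), (244,243), (223,213) and (245,162). Next I'll measure them.

```bash
cat > h.py <<'E'
import numpy as np,cv2,pickle
def ray(c,uv):
    p=cv2.undistortPoints(np.array([[uv]],float),c['K'],c['dist'])[0,0]
    d=c['R'].T@np.array([p[0],p[1],1]); return -c['R'].T@c['t'],d
def tri(c1,u1,c2,u2):
    o1,d1=ray(c1,u1);o2,d2=ray(c2,u2)
    s=np.linalg.lstsq(np.c_[d1,-d2],o2-o1,rcond=None)[0]
    a,b=o1+s[0]*d1,o2+s[1]*d2
    return (a+b)/2,np.linalg.norm(a-b)
def plane(c,uv,z):
    o,d=ray(c,uv); return o+d*(z-o[2])/d[2]
E
python3 - <<'E'
from h import *
d=pickle.load(open('cams.pkl','rb'))
def disc(img,uv,r=9):
    g=cv2.cvtColor(img,cv2.COLOR_RGB2GRAY); x,y=uv
    w=g[y-r:y+r+1,x-r:x+r+1]; t,m=cv2.threshold(w,0,1,cv2.THRESH_BINARY_INV+cv2.THRESH_OTSU)
    n,l,st,ce=cv2.connectedComponentsWithStats(m,connectivity=4)
    k=1+np.argmax([st[i,4]-5*np.hypot(*(ce[i]-r)) for i in range(1,n)])
    return ce[k]+[x-r,y-r],st[k]
T=[(141,194),(241,146),(301,147),(407,235)];S=[(328,272),(244,243),(223,213),(245,162)]
for t,s in zip(T,S):
    a,sa=disc(d['top']['color'],t);b,sb=disc(d['scene']['color'],s,7)
    X,e=tri(d['top'],a,d['scene'],b)
    print(a.round(1),sa[2:],b.round(1),sb[2:],X.round(4),'gap',round(e,4),'R',np.hypot(*X[:2]).round(3))
im=d['top']['color']
cr=[cv2.resize(im[y-35:y+35,x-35:x+35],(390,290),interpolation=cv2.INTER_CUBIC) for x,y in T]
cv2.imwrite('pics/crop.png',np.vstack([np.hstack(cr[:2]),np.hstack(cr[2:])])[:,:,::-1])
E
```

```text
[141.6 193.6] [10 10 84] [327.6 271.1] [10  7 58] [0.5075 0.3259 0.0789] gap 0.0003 R 0.603
[241.3 145.4] [11 10 85] [243.1 240.2] [ 9  7 43] [0.63   0.0863 0.0657] gap 0.0004 R 0.636
[300.8 146.4] [11 10 86] [222.3 212.1] [ 9  5 35] [ 0.6254 -0.0599  0.0732] gap 0.0 R 0.628
[407.6 233.9] [10 11 89] [244.1 160.3] [ 7  4 23] [ 0.4128 -0.316   0.0719] gap 0.0011 R 0.52
```

View pics/crop.png

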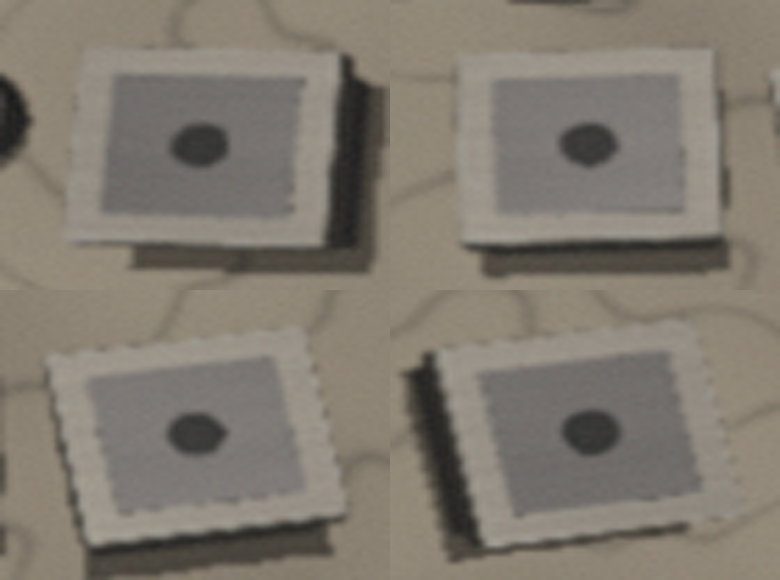

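The crop shows four grey lids with pale rims and a dark central spot. Their heights, 65.7 to 78.9 mm, fit the 65 to 79 mm given. I'll turn the tool so that its x is world +Y and its y is world +X, shut the fingers, and go above the −x side of lid 1 (the left one).

Emit:
carry_out(
  steps=[
    [-1, 0, 0, 0, 0, 0, -0.1815],
    [-1, 0, 0, 0, 0, 0, -0.1815],
    [-1, -0.0353, 0.0439, 0, 0, 0, 0],
    [-1, -0.0353, 0.0439, 0, 0, 0, 0],
    [-1, -0.0353, 0.0439, 0, 0, 0, 0],
    [-1, -0.0353, 0.0439, 0, 0, 0, 0],
    [-1, -0.0353, 0.0439, 0, 0, 0, 0],
    [-1, -0.0353, 0.0439, 0, 0, 0, 0],
    [-1, 0, 0, 0.04, 0, 0, 0],
    [-1, 0, 0, 0.04, 0, 0, 0],
    [-1, 0, 0, 0.04, 0, 0, 0],
    [-1, 0, 0, 0, 0, 0, 0],
    [-1, 0, 0, 0, 0, 0, 0],
  ],
  grip_force=20,
)

```text
clock: 1.72
tcp_pos: [0.468, 0.3262, 0.1315]
orientation: [0.0, 0.707, 0.707, 0.0]
wrist_force: [0.3, 0.5, 0.5]
finger_gap: -0.0
```

Run:
```python
from workcell import env
import cv2
from h import *
s=env.get_state();print(s['tcp_pos'],s['orientation'],s['wrist_force'],s['finger_gap'])
c=env.read_camera('scene')
for dz in(.019,.032):
    X=s['tcp_pos']-[0,0,dz]
    print(dz,cv2.projectPoints(X[None],cv2.Rodrigues(c['R'])[0],c['t'],c['K'],c['dist'])[0])
im=c['color'][180:300,240:400,::-1]
cv2.imwrite('pics/tip.png',cv2.resize(im,None,fx=5,fy=5,interpolation=cv2.INTER_CUBIC))
```

```text
[0.46800813 0.32617144 0.13145339] [1.45672544e-04 7.07003869e-01 7.07209504e-01 4.74615733e-04] [0.26942028 0.4726088  0.54122349] -3.935742101671205e-05
0.019 [[[340.74364833 256.28420388]]]
0.032 [[[340.31112928 260.03638732]]]
```

View pics/tip.png

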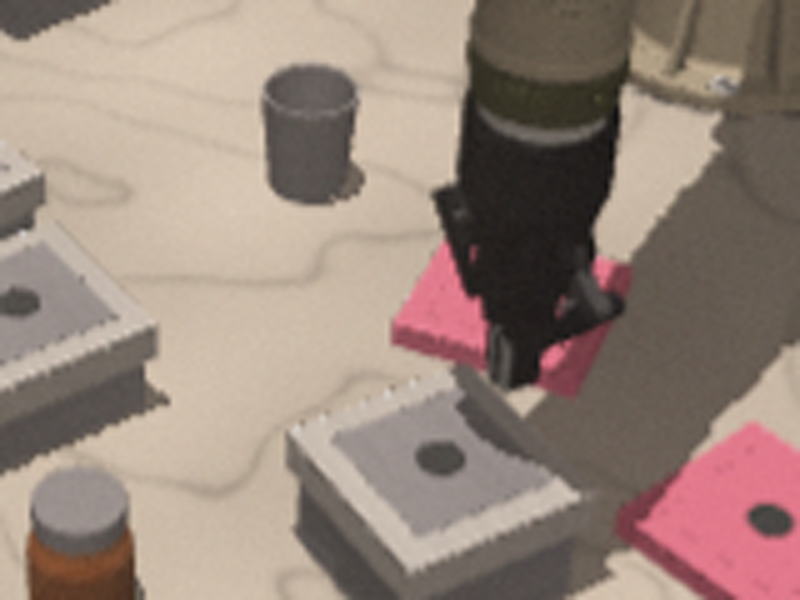

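The tip's lowest pixel is about (343,257.6). That fits 19 mm ahead of the TCP (256.3 plus the pad's near edge) and not 32 mm (260). Contact on lid 1 should come at TCP z ≈ 0.098.

Emit:
carry_out(
  steps=[
    [-1, 0, 0, 0.015, 0, 0, 0],
    [-1, 0, 0, 0.01, 0, 0, 0],
    [-1, 0, 0, 0.005, 0, 0, 0],
    [-1, 0, 0, 0, 0, 0, 0],
  ],
)

```text
clock: 2.28
tcp_pos: [0.4671, 0.3257, 0.0997]
orientation: [-0.0, 0.707, 0.707, -0.001]
wrist_force: [0.2, -0.4, 0.6]
finger_gap: 0.0
```

Emit:
carry_out(
  steps=[
    [-1, 0, 0, 0.001, 0, 0, 0],
    [-1, 0, 0, 0.001, 0, 0, 0],
    [-1, 0, 0, 0, 0, 0, 0],
  ],
)

```text
clock: 2.65
tcp_pos: [0.4676, 0.3259, 0.0984]
orientation: [0.0, 0.707, 0.707, 0.0]
wrist_force: [-0.5, 0.2, -0.3]
finger_gap: -0.0001
```

Emit:
carry_out(
  steps=[
    [-1, 0, 0, 0.001, 0, 0, 0],
    [-1, 0, 0, 0, 0, 0, 0],
  ],
)

```text
clock: 2.9
tcp_pos: [0.4675, 0.3258, 0.0973]
orientation: [-0.0, 0.707, 0.707, 0.0]
wrist_force: [-0.7, 0.1, 0.0]
finger_gap: -0.0002
```

Emit:
carry_out(
  steps=[
    [-1, 0, 0, 0.001, 0, 0, 0],
    [-1, 0, 0, 0, 0, 0, 0],
  ],
)

```text
clock: 3.15
tcp_pos: [0.4676, 0.3259, 0.0963]
orientation: [-0.0, 0.707, 0.707, 0.0]
wrist_force: [1.2, -0.3, 1.4]
finger_gap: -0.0002
```

Emit:
carry_out(
  steps=[
    [-1, 0, 0, 0.0005, 0, 0, 0],
    [-1, 0, 0, 0, 0, 0, 0],
  ],
)

```text
clock: 3.4
tcp_pos: [0.4675, 0.3259, 0.0958]
orientation: [-0.0, 0.707, 0.707, 0.0]
wrist_force: [0.3, 0.1, 0.3]
finger_gap: 0.0002
```

Emit:
carry_out(
  steps=[
    [-1, 0, 0, 0.0005, 0, 0, 0],
    [-1, 0, 0, 0, 0, 0, 0],
  ],
)

```text
clock: 3.65
tcp_pos: [0.4675, 0.3259, 0.0953]
orientation: [-0.0, 0.707, 0.707, 0.0]
wrist_force: [-0.2, 0.7, 1.0]
finger_gap: 0.0001
```

Emit:
carry_out(
  steps=[
    [-1, 0, 0, 0.0007, 0, 0, 0],
    [-1, 0, 0, 0, 0, 0, 0],
  ],
)

```text
clock: 3.9
tcp_pos: [0.4675, 0.3258, 0.0945]
orientation: [-0.0, 0.707, 0.707, -0.0]
wrist_force: [-0.4, 0.2, 0.1]
finger_gap: 0.0
```

Emit:
carry_out(
  steps=[
    [-1, 0, 0, 0.0007, 0, 0, 0],
    [-1, 0, 0, 0, 0, 0, 0],
  ],
)

```text
clock: 4.15
tcp_pos: [0.4675, 0.3258, 0.0938]
orientation: [-0.0, 0.707, 0.707, -0.0]
wrist_force: [0.4, 0.2, -0.0]
finger_gap: -0.0001
```

Run:
```python
from workcell import env
import cv2
from h import *
F=[];c=None
for i in range(6):
    c=env.read_camera('scene');F.append(env.get_state()['wrist_force'])
print(np.mean(F,0),np.std(F,0))
d=pickle.load(open('cams.pkl','rb'))
f=lambda c:cv2.resize(c[240:310,290:370,::-1],(400,350),interpolation=cv2.INTER_CUBIC)
cv2.imwrite('pics/cmp.png',np.hstack([f(d['scene']['color']),f(c['color'])]))
```

```text
[-1.08737731 -0.18850521  0.87532868] [0.45845189 0.49825176 0.55922427]
```

View pics/cmp.png

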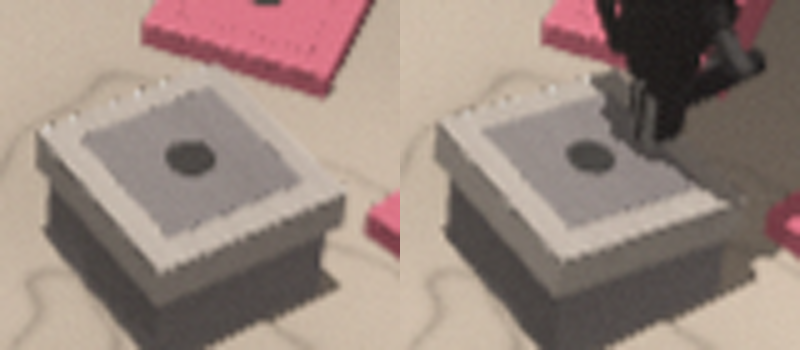

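The right panel shows the lid tipped. Its right corner dropped from (342,195) to (338,205), and its front corner rose from (160,270) to (160,262). That is about 5.5 mm at the far edge, or roughly 0.1 rad, at under 1 N. So lid 1 is the loose one. I'll lift off, go to its middle, and press.

Emit:
carry_out(
  steps=[
    [-1, 0, 0, -0.002, 0, 0, 0],
    [-1, 0, 0, -0.002, 0, 0, 0],
    [-1, 0, 0, -0.004, 0, 0, 0],
    [-1, 0, 0, -0.012, 0, 0, 0],
    [-1, 0, 0.02, 0, 0, 0, 0],
    [-1, 0, 0.02, 0, 0, 0, 0],
    [-1, 0, 0, 0, 0, 0, 0],
    [-1, 0, 0, 0.01, 0, 0, 0],
    [-1, 0, 0, 0.004, 0, 0, 0],
    [-1, 0, 0, 0, 0, 0, 0],
  ],
)

```text
clock: 5.7
tcp_pos: [0.5064, 0.3257, 0.0992]
orientation: [-0.0, 0.707, 0.707, -0.001]
wrist_force: [0.4, -0.8, 0.0]
finger_gap: 0.0001
```

Emit:
carry_out(
  steps=[
    [-1, 0, 0, 0.001, 0, 0, 0],
    [-1, 0, 0, 0.001, 0, 0, 0],
    [-1, 0, 0, 0, 0, 0, 0],
  ],
)

```text
clock: 6.08
tcp_pos: [0.5075, 0.3259, 0.098]
orientation: [0.0, 0.707, 0.707, 0.0]
wrist_force: [0.0, -1.1, -0.2]
finger_gap: 0.0002
```

Emit:
carry_out(
  steps=[
    [-1, 0, 0, 0.001, 0, 0, 0],
    [-1, 0, 0, 0, 0, 0, 0],
  ],
)

```text
clock: 6.32
tcp_pos: [0.5075, 0.3259, 0.0969]
orientation: [-0.0, 0.707, 0.707, 0.0]
wrist_force: [0.1, 0.2, 0.0]
finger_gap: -0.0002
```

Emit:
carry_out(
  steps=[
    [-1, 0, 0, 0.0006, 0, 0, 0],
    [-1, 0, 0, 0, 0, 0, 0],
  ],
)

```text
clock: 6.58
tcp_pos: [0.5076, 0.3259, 0.0968]
orientation: [0.0, 0.707, 0.707, 0.0]
wrist_force: [-1.5, -0.9, 4.5]
finger_gap: 0.0002
```

Emit:
carry_out(
  steps=[
    [-1, 0, 0, 0.0006, 0, 0, 0],
    [-1, 0, 0, 0, 0, 0, 0],
  ],
)

```text
clock: 6.82
tcp_pos: [0.5076, 0.3259, 0.0967]
orientation: [0.0, 0.707, 0.707, 0.0]
wrist_force: [-1.7, -1.2, 8.3]
finger_gap: -0.0001
```

Emit:
carry_out(
  steps=[
    [-1, 0, 0, 0.0006, 0, 0, 0],
    [-1, 0, 0, 0, 0, 0, 0],
  ],
)

```text
clock: 7.08
tcp_pos: [0.5076, 0.3259, 0.0967]
orientation: [0.0, 0.707, 0.707, 0.001]
wrist_force: [-3.8, -2.5, 11.4]
finger_gap: -0.0001
```

Contact is at TCP z = 0.0967 and the stud is holding firm; the arm gives about 6 N per mm. I'll keep pressing.

Emit:
carry_out(
  steps=[
    [-1, 0, 0, 0.0006, 0, 0, 0],
    [-1, 0, 0, 0, 0, 0, 0],
  ],
)

```text
clock: 7.32
tcp_pos: [0.5076, 0.3259, 0.0964]
orientation: [0.0, 0.707, 0.707, 0.001]
wrist_force: [-5.8, -2.4, 13.0]
finger_gap: 0.0001
```

Emit:
carry_out(
  steps=[
    [-1, 0, 0, 0.0005, 0, 0, 0],
    [-1, 0, 0, 0, 0, 0, 0],
  ],
)

```text
clock: 7.58
tcp_pos: [0.5076, 0.3259, 0.0961]
orientation: [0.0, 0.707, 0.707, 0.001]
wrist_force: [-4.5, -2.5, 13.6]
finger_gap: 0.0001
```

Emit:
carry_out(
  steps=[
    [-1, 0, 0, 0.0005, 0, 0, 0],
    [-1, 0, 0, 0, 0, 0, 0],
  ],
)

```text
clock: 7.82
tcp_pos: [0.5076, 0.3259, 0.0956]
orientation: [0.0, 0.707, 0.707, 0.001]
wrist_force: [-3.9, -1.1, 13.2]
finger_gap: -0.0001
```

The stud is sliding in at about 13 N. I'll follow it down.

Emit:
carry_out(
  steps=[
    [-1, 0, 0, 0.0005, 0, 0, 0],
    [-1, 0, 0, 0.0005, 0, 0, 0],
    [-1, 0, 0, 0.0005, 0, 0, 0],
    [-1, 0, 0, 0, 0, 0, 0],
  ],
)

```text
clock: 8.32
tcp_pos: [0.5076, 0.3259, 0.0941]
orientation: [0.0, 0.707, 0.707, 0.001]
wrist_force: [-5.5, -3.0, 13.9]
finger_gap: 0.0
```

Emit:
carry_out(
  steps=[
    [-1, 0, 0, 0.0005, 0, 0, 0],
    [-1, 0, 0, 0.0005, 0, 0, 0],
    [-1, 0, 0, 0.0005, 0, 0, 0],
    [-1, 0, 0, 0, 0, 0, 0],
  ],
)

```text
clock: 8.82
tcp_pos: [0.5076, 0.3259, 0.0926]
orientation: [0.0, 0.707, 0.707, 0.001]
wrist_force: [-4.8, -2.2, 13.8]
finger_gap: -0.0002
```

Emit:
carry_out(
  steps=[
    [-1, 0, 0, 0.0005, 0, 0, 0],
    [-1, 0, 0, 0.0005, 0, 0, 0],
    [-1, 0, 0, 0, 0, 0, 0],
  ],
)

```text
clock: 9.2
tcp_pos: [0.5076, 0.3259, 0.0916]
orientation: [0.0, 0.707, 0.707, 0.001]
wrist_force: [-4.5, -2.3, 13.8]
finger_gap: -0.0004
```

Emit:
carry_out(
  steps=[
    [-1, 0, 0, 0.0005, 0, 0, 0],
    [-1, 0, 0, 0.0005, 0, 0, 0],
    [-1, 0, 0, 0, 0, 0, 0],
  ],
)

```text
clock: 9.57
tcp_pos: [0.5076, 0.3259, 0.0907]
orientation: [0.0, 0.707, 0.707, 0.001]
wrist_force: [-4.3, -3.3, 15.3]
finger_gap: 0.0
```

Emit:
carry_out(
  steps=[
    [-1, 0, 0, 0.0005, 0, 0, 0],
    [-1, 0, 0, 0.0005, 0, 0, 0],
    [-1, 0, 0, 0, 0, 0, 0],
  ],
)

```text
clock: 9.95
tcp_pos: [0.5076, 0.3259, 0.0902]
orientation: [0.0, 0.707, 0.707, 0.001]
wrist_force: [-5.5, -3.5, 17.4]
finger_gap: -0.0
```

Emit:
carry_out(
  steps=[
    [-1, 0, 0, 0.0005, 0, 0, 0],
    [-1, 0, 0, 0.0005, 0, 0, 0],
    [-1, 0, 0, 0, 0, 0, 0],
  ],
)

```text
clock: 10.32
tcp_pos: [0.5076, 0.3259, 0.0896]
orientation: [0.0, 0.707, 0.707, 0.001]
wrist_force: [-5.8, -3.8, 20.2]
finger_gap: -0.0002
```

Emit:
carry_out(
  steps=[
    [-1, 0, 0, 0.0005, 0, 0, 0],
    [-1, 0, 0, 0.0003, 0, 0, 0],
    [-1, 0, 0, 0, 0, 0, 0],
  ],
)

```text
clock: 10.7
tcp_pos: [0.5076, 0.3259, 0.0892]
orientation: [0.0, 0.707, 0.707, 0.001]
wrist_force: [-8.1, -4.7, 22.4]
finger_gap: -0.0
```

Emit:
carry_out(
  steps=[
    [-1, 0, 0, -0.002, 0, 0, 0],
    [-1, 0, 0, -0.002, 0, 0, 0],
    [-1, 0, 0, -0.004, 0, 0, 0],
    [-1, 0, 0, -0.02, 0, 0, 0],
    [-1, 0, 0, -0.04, 0, 0, 0],
    [-1, 0, 0, -0.04, 0, 0, 0],
    [-1, 0, 0, -0.04, 0, 0, 0],
    [-1, 0.03, -0.05, 0, 0, 0, 0],
    [-1, 0.03, -0.05, 0, 0, 0, 0],
    [-1, 0.03, -0.05, 0, 0, 0, 0],
    [-1, 0.03, -0.05, 0, 0, 0, 0],
    [-1, 0.03, -0.05, 0, 0, 0, 0],
    [-1, 0, 0, 0, 0, 0, 0],
  ],
)

```text
clock: 12.32
tcp_pos: [0.254, 0.4774, 0.2335]
orientation: [-0.0, 0.705, 0.709, -0.0]
wrist_force: [-0.2, -0.3, 0.0]
finger_gap: -0.0001
```

Run:
```python
from workcell import env
from h import *
d=pickle.load(open('cams.pkl','rb'))
n={k:env.read_camera(k) for k in('scene','top')}
print(env.get_state()['tcp_pos'])
def disc(img,uv,r):
    g=cv2.cvtColor(img,cv2.COLOR_RGB2GRAY); x,y=uv
    w=g[y-r:y+r+1,x-r:x+r+1]; t,m=cv2.threshold(w,0,1,cv2.THRESH_BINARY_INV+cv2.THRESH_OTSU)
    k,l,st,ce=cv2.connectedComponentsWithStats(m,connectivity=4)
    i=1+np.argmax([st[i,4]-5*np.hypot(*(ce[i]-r)) for i in range(1,k)])
    return ce[i]+[x-r,y-r]
for t,s in zip([(141,194),(241,146),(301,147),(407,235)],[(328,272),(244,243),(223,213),(245,162)]):
    P=[tri(c['top'],disc(c['top']['color'],t,9),c['scene'],disc(c['scene']['color'],s,7))[0] for c in(d,n)]
    print(P[1].round(4),'moved mm',((P[1]-P[0])*1e3).round(1))
f=lambda c:cv2.resize(c[240:310,290:370,::-1],(400,350),interpolation=cv2.INTER_CUBIC)
cv2.imwrite('pics/cmp2.png',np.hstack([f(d['scene']['color']),f(n['scene']['color'])]))
```

```text
[0.257139   0.47611116 0.2335156 ]
[0.5073 0.326  0.0718] moved mm [-0.1  0.1 -7. ]
[0.6301 0.0863 0.066 ] moved mm [0.1 0.  0.4]
[ 0.6255 -0.0596  0.0734] moved mm [0.1 0.2 0.2]
[ 0.4129 -0.3159  0.0719] moved mm [0.1 0.1 0.1]
```

View pics/cmp2.png

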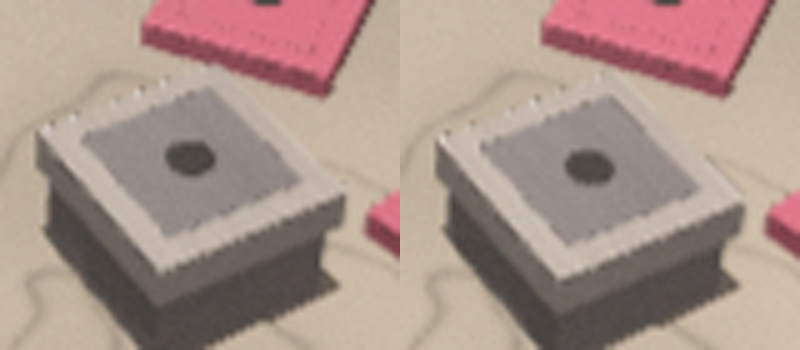

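The crop shows every corner of the lid about 8 to 10 crop pixels lower (left 128→138, right 195→203, front 270→279), so it is level. The triangulated drop is 7.0 mm and the other three lids have not moved. I'm handing in.

```bash
python3 -c "
from workcell import env
print(env.hand_in(), env.get_state()['clock'])"
```

```text
the job is handed in; nothing more can be done
the job is handed in; nothing more can be done
```

The loose lid was the left-most grey one, at about (0.508, 0.326). I seated it and handed the job in about 12.5 s into the run; hand-in reports no verdict.

- **Finding it:** It was the first lid I tested. A press of about 1 N, 40 mm from its centre, rocked it by roughly 0.1 to 0.15 rad. I estimated that from the picture and from how far the fingertip sank (2.9 mm). I did not touch the other three lids.
- **Seating it:** I pushed down on its middle. The stud began to slide in at about 13 N, a little below the 16 N expected. I stopped at 22.4 N with the lid 7.5 mm down, then lifted off and moved clear.
- **Last checks:** Comparing pictures from before and after, the loose lid is 7.0 mm lower. The nominal drop is 6 mm and the allowed range is 5 to 9 mm, so the extra 1 mm is within my measuring error. By eye its corners dropped evenly, so it looks level. The other three lids are within 0.5 mm of where they started.
- **Not checked:** I did not measure the other things on the counter afterwards, or press the seated lid again to confirm it no longer rocks.

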